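# Put the samples, plates and reagent away after plating

## Task

Plating is finished, so clear the bench: stand the red- and the yellow-capped sample tube in the green chill box, lay the two agar plates flat side by side in the steel tray, and put the white-capped reagent bottle back upright in the white bottle tray. Set each one down on the floor of its place rather than dropping it, tip nothing over, and leave the blue-capped tube and the blue-capped bottle standing where they already are.

Things in the scene. Friction and masses are not known exactly. Their poses are not given: they have to be found in the camera images.
- tube_red_mid (a point): Red sample tube: straight clear plastic container with a white label and a red screw cap, 28 mm across (cap 31 mm), 85 mm tall, flat bottom, about 40 g. The point is its centre, on the axis, half-way up (42.5 mm above its foot); z is up along the axis, x and y mean nothing. It starts upright on the bench, with at least 8 cm to the centre of the next loose thing.
- tube_yellow_mid (a point): Yellow sample tube: straight clear plastic container with a white label and a yellow screw cap, 28 mm across (cap 31 mm), 85 mm tall, flat bottom, about 40 g. The point is its centre, on the axis, half-way up (42.5 mm above its foot); z is up along the axis, x and y mean nothing. It starts upright on the bench, with at least 8 cm to the centre of the next loose thing.
- plate_amber_mid (a point): Amber agar plate: round flat lidded culture dish of clear plastic with amber (yellow-brown) agar inside, 60 mm across, 16 mm tall, about 30 g, stands flat. The point is its centre, half-way up (8 mm above its foot); z is up, x and y mean nothing. It starts upright on the bench, with at least 8 cm to the centre of the next loose thing.
- plate_blood_mid (a point): Dark red agar plate: round flat lidded culture dish of clear plastic with dark red blood agar inside, 60 mm across, 16 mm tall, about 30 g, stands flat. The point is its centre, half-way up (8 mm above its foot); z is up, x and y mean nothing. It starts upright on the bench, with at least 8 cm to the centre of the next loose thing.
- bottle_mid (a point): White-capped reagent bottle: round translucent white plastic bottle with a paper label and a white cap, 95 mm tall; body 52 mm across up to 64 mm above the foot, then a shoulder, cap 41 mm across from 76 to 95 mm; about 130 g. The point is its centre, on the axis, half-way up (47.5 mm above its foot); z is up along the axis. It starts upright on the bench, with at least 8 cm to the centre of the next loose thing.
- plate_tray: The agar plates' place: open stainless steel tray, 130 x 190 mm outside, low rim 14 mm high, walls 3 mm thick, flat floor 3 mm above the bench, empty at the start. The two plates lie side by side in it, for example at y = -42 mm and y = +42 mm on its middle line. Fixed to the bench. Origin: centre of its underside, on the bench; z up, x along its short side, y along its long side. 
- chill_box: The sample tubes' place: open bright green chill box with a pale blue floor, 120 x 176 mm outside (grip lugs on the two long sides reach 9 mm further out), 36 mm high, walls 8 mm thick, so 104 x 160 mm inside; floor 11 mm above the bench. It already holds the blue-capped tube near y = +50 mm; the free room is around y = 0 and y = -50 mm on its middle line. Fixed to the bench. Origin: centre of its underside, on the bench; z up, x along its short side, y along its long side. 
- bottle_tray: The reagent bottles' place: open white plastic tray, 120 x 190 mm outside (a small lug on each short side reaches 15 mm further out), 24 mm high, walls 5 mm thick, floor 5 mm above the bench. It already holds the blue-capped bottle near y = +45 mm; the free room is around y = -45 mm on its middle line. Fixed to the bench. Origin: centre of its underside, on the bench; z up, x along its short side, y along its long side. 
- tube_blue_mid (a point): Blue sample tube: straight clear plastic container with a white label and a blue screw cap, 28 mm across (cap 31 mm), 85 mm tall, flat bottom, about 40 g. The point is its centre, on the axis, half-way up (42.5 mm above its foot); z is up along the axis, x and y mean nothing. It stands in the green chill box from the start and stays there.
- bottle_blue_mid (a point): Blue-capped reagent bottle: round translucent white plastic bottle with a paper label and a blue cap, 95 mm tall; body 52 mm across up to 64 mm above the foot, then a shoulder, cap 41 mm across from 76 to 95 mm; about 130 g. The point is its centre, on the axis, half-way up (47.5 mm above its foot); z is up along the axis. It stands in the white bottle tray from the start and stays there.

How it is judged:
At the end, for the whole second after the job is handed in: Red- and yellow-capped tubes upright on the green box's floor, both plates flat on the steel tray's floor (not stacked), white-capped bottle upright on the white tray's floor: tilt under 7 degrees, at rest; blue-capped tube and bottle upright, within 25 mm of where they stood (x of tube_red_mid in the frame of chill_box between -0.046 and 0.046 m and y of tube_red_mid in the frame of chill_box between -0.074 and 0.074 m and z of tube_red_mid in the frame of chill_box between 0.0475 and 0.0615 m and x of tube_yellow_mid in the frame of chill_box between -0.046 and 0.046 m and y of tube_yellow_mid in the frame of chill_box between -0.074 and 0.074 m and z of tube_yellow_mid in the frame of chill_box between 0.0475 and 0.0615 m and x of plate_amber_mid in the frame of plate_tray between -0.05 and 0.05 m and y of plate_amber_mid in the frame of plate_tray between -0.08 and 0.08 m and z of plate_amber_mid in the frame of plate_tray between 0.005 and 0.019 m and x of plate_blood_mid in the frame of plate_tray between -0.05 and 0.05 m and y of plate_blood_mid in the frame of plate_tray between -0.08 and 0.08 m and z of plate_blood_mid in the frame of plate_tray between 0.005 and 0.019 m and x of bottle_mid in the frame of bottle_tray between -0.046 and 0.046 m and y of bottle_mid in the frame of bottle_tray between -0.078 and 0.078 m and z of bottle_mid in the frame of bottle_tray between 0.0465 and 0.0605 m and angle between each of tube_red_mid, tube_yellow_mid, plate_amber_mid, plate_blood_mid, bottle_mid, tube_blue_mid, bottle_blue_mid's own z axis and vertical below 0.12 rad and linear speed of each of tube_red, tube_yellow, plate_amber, plate_blood, bottle, tube_blue, bottle_blue below 0.02 m/s and distance of each of tube_blue_mid, bottle_blue_mid from where it was at the start of the episode below 0.025 m); the robot touches nothing.
It fails at once if a sample tube was tipped over (angle between any of tube_red_mid, tube_yellow_mid, tube_blue_mid's own z axis and vertical above 0.8 rad).
It fails at once if an agar plate was tipped over (angle between any of plate_amber_mid, plate_blood_mid's own z axis and vertical above 0.8 rad).
It fails at once if a reagent bottle was tipped over (angle between any of bottle_mid, bottle_blue_mid's own z axis and vertical above 0.8 rad).
It fails at once if something was dropped (more than about 3 cm) instead of being set down ((linear speed of tube_red above 0.8 m/s and contact force between tube_red and the fingers below 0.1 N) or (linear speed of tube_yellow above 0.8 m/s and contact force between tube_yellow and the fingers below 0.1 N) or (linear speed of plate_amber above 0.8 m/s and contact force between plate_amber and the fingers below 0.1 N) or (linear speed of plate_blood above 0.8 m/s and contact force between plate_blood and the fingers below 0.1 N) or (linear speed of bottle above 0.8 m/s and contact force between bottle and the fingers below 0.1 N)).
It also fails if it takes over 136 s, if anything falls off the work surface, if the arm or the gripper's body presses on something with over 40 N, if the wrist force passes 120 N, or if a joint passes its speed limit or range.

## Robot

A 6-joint arm with a two-finger parallel gripper is mounted at the origin on the work surface. World frame = base frame: x ahead of the robot, y to its left, z up, the work surface at z = 0. Lengths are in m, angles in rad, forces in N, time in s.
With the tool pointing down it reaches from about 0.35 to 0.85 m from the base axis. Payload 8.1 kg.
Tool frame: the origin (TCP) lies at the centre of the arm's flange, where the gripper is bolted on; the fingertips stand 186 mm ahead of it and the grasp point (between the pads) lies 167 mm ahead of it (robot.grasp_offset is the distance from the TCP to the grasp point, in m); z points along the fingers, y is the line along which they close (so a half turn about z gives the same grasp; the last joint's range is limited). The gripper opens to 93 mm and grips with 3 to 60 N. Pads are 15 mm wide; open, the fingers measure 128 mm over their backs; the gripper's body (75 mm by 188 mm) begins 65 mm behind the grasp point.
Start: joints at [-1.375, 0.13, 1.488, -0, 1.523, -0.085], TCP at [0.166, -0.577, 0.405] pointing down, gripper open.
Joint ranges: [-2.96, 2.96], [-0.89, 2.26], [0.02, 2.5], [-1.34, 4.48], [0, 2.73], [-2.66, 2.66]. Speed limits (rad/s): [2.39, 2.39, 2.79, 3.14, 3.14, 3.14].

## Interface

Orientations are given as a rotation vector (axis times angle).
In Python, from plant import robot gives the robot as it stands.
- The arm moves only by the tool drive_tool, never from a script. Its argument "moves" is one flat list of numbers, 7 for each row, row after row: the finger opening in mm, from 0 to 93, then the shift along the tool's x, y, z in mm, then the turn, a rotation vector about the tool's x, y, z in degrees. A call has 1 to 8 rows; each row shifts and turns the commanded pose from where the row before left it, along the tool's axes as they then stand; what a row does not reach is not made up. A row lasts 1/10 s, in which the tool goes at most 50 mm and 8.59 degrees, less where a joint would pass 70% of its speed; a pose out of reach is approached as far as the arm can. A call is refused whole if a number of a shift passes 50 or a number of a turn 8.59, either way. A call with a gripper value outside its range is refused whole. The fingers move at their own pace and stop on an object; "grip_force" is the grip in N (left out, the last holds). Time passes only in rows, so rows that do not move let the fingers close. It gives the time, the measured TCP pose, the force, the opening and the grip force at its end, in the units of the state.
- robot.read_state(): the state, without advancing time (a new reading comes with each control period).
- robot.read_camera(name): name is "scene" or "top" or "wrist"; returns a dict with "color" (480x640x3 uint8, red, green, blue), "depth" (480x640 float32, m along the optical axis (not along the pixel's ray), 0 where there is no reading), "mtx" (3x3 intrinsics, pixels), "dist_coeffs" ([k1, k2, p1, p2, k3] as OpenCV has them; the pictures are not rectified), "R" (3x3) and "t" (3): a world point X has camera coordinates R X + t. Camera axes: x right, y down, z forward; pixel columns grow to the right and rows downward; lengths in m; the calibration is good to about 2 mm. A picture is of the moment at which its call begins.
- robot.close_job(): hands the job in; it is judged then, once.
The state is a dict: "t": time; "q": joint angles; "dq": joint speeds; "joint_torque": joint torques, N m; "tool_pos": TCP position; "orientation": TCP orientation; "force": force on the tool from outside, world axes, zero at the start; "wrist_torque": the same for the moment, N m; "opening": finger opening in m; "gripper_force": force on a finger pad.
Only numpy, scipy, OpenCV 4.12 (cv2) and the standard library are available. Lean on these libraries where they do the work, as an engineer would, in place of code of your own. Each camera call takes 0.05 s, during which the arm holds its last target. There are 200 camera calls.

## Working session

There is one attempt and no reset: what is moved stays moved. The work goes in short steps, Python scripts to look and compute and a tool call to move; the robot and the scene stay as the last step left them, time stands still between calls to the robot, and variables do not carry over. Pictures are saved under pics/ and viewed, at most 14 in all, crops included, and the job is handed in when it is done.

Besides the shell and the picture viewer there is one more tool, called after "Request:" as name(argument=value, ...) on one line, values as JSON. drive_tool: Moves the arm, as the interface text tells. Its arguments: {"type":"object","properties":{"moves":{"type":"array","items":{"type":"number"}},"grip_force":{"type":"number"}},"required":["moves"]}

```bash
ls; mkdir -p pics
cat > h.py <<'E'
import numpy as np, cv2
from plant import robot
def grab(n,save=None):
    c=robot.read_camera(n)
    if save: cv2.imwrite('pics/'+save,c['color'][:,:,::-1])
    return c
def ray(c,px):
    p=cv2.undistortPoints(np.array(px,float).reshape(-1,1,2),c['mtx'],c['dist_coeffs']).reshape(-1,2)
    R=np.array(c['R']);t=np.array(c['t']).ravel()
    d=np.c_[p,np.ones(len(p))]@R
    return -R.T@t,d
def onz(c,px,z):
    o,d=ray(c,px); return o+d*((z-o[2])/d[:,2])[:,None]
def cloud(c):
    h,w=c['depth'].shape
    v,u=np.mgrid[:h,:w]
    o,d=ray(c,np.c_[u.ravel(),v.ravel()])
    return (o+d*c['depth'].ravel()[:,None]).reshape(h,w,3)
E
python3 - <<'E'
from h import *
for n in('scene','top','wrist'):
    c=grab(n,n+'0.png'); print(n,-np.array(c['R']).T@np.array(c['t']).ravel(),np.array(c['R'])[2],c['mtx'][0][0])
print(robot.read_state(), robot.grasp_offset)
E
```

```text
pics
scene [1.19945973 0.00732846 0.8874411 ] [-0.65233612  0.00591428 -0.75790673] 606.6871507710906
top [0.27607386 0.02573634 1.22225013] [ 0.18041294 -0.01004498 -0.98353966] 600.5294868214883
wrist [ 0.23330376 -0.55777659  0.38503756] [-0.2406905  -0.06798914 -0.96821772] 372.86416485276624
{'t': 0.15, 'q': array([-1.37539136e+00,  1.31008436e-01,  1.48902500e+00,  2.62628788e-05,
        1.52299163e+00, -8.54000506e-02]), 'dq': array([ 0.0005279 , -0.0024034 , -0.00262819, -0.00035065, -0.00206565,
        0.00184543]), 'joint_torque': array([-1.32821597e-04, -5.60476828e+01, -4.92335129e+01,  7.66424113e-02,
        3.05371312e-02, -4.07417554e-05]), 'tool_pos': array([ 0.1662707 , -0.57632468,  0.4039181 ]), 'orientation': array([-3.10926127e+00, -4.39437409e-01,  8.25140557e-05]), 'force': array([-0.44440932,  0.25730506,  0.01358151]), 'wrist_torque': array([ 0.00126581,  0.00137754, -0.00219762]), 'gripper_force': 0.0, 'opening': 0.0930179083936387} 0.1673
```

View pics/top0.png

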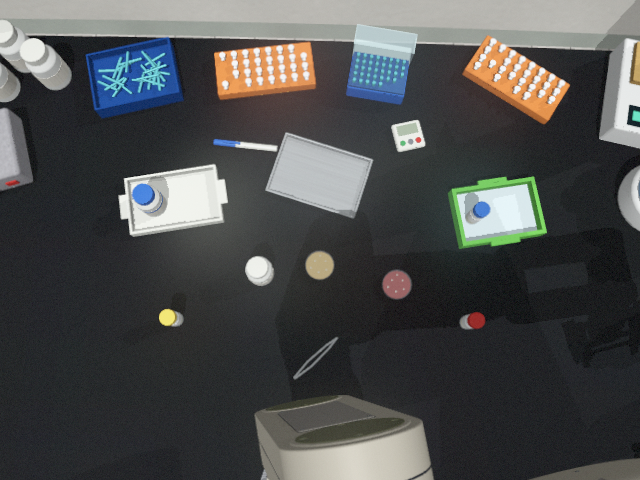

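View pics/scene0.png

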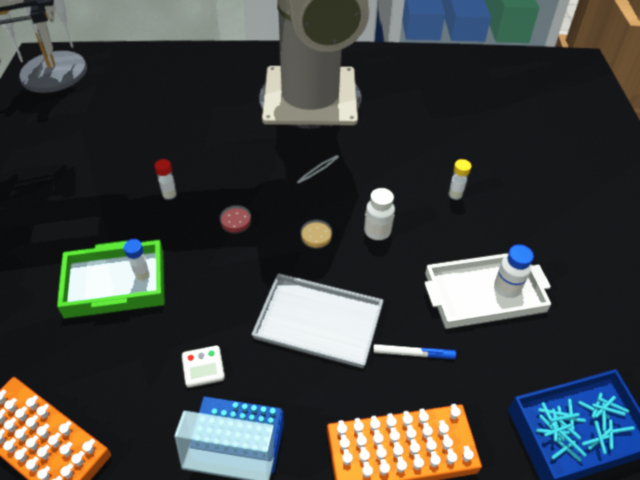

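The top view shows the red cap at (476,320), yellow (167,317), white bottle (259,270), amber plate (320,265), blood plate (397,285), bottle tray (173,200), steel tray (320,174) and green box (498,212). The scene view has matching items.

```bash
cat > m.py <<'E'
from h import *
T=grab('top');S=grab('scene')
def blob(c,cond,box):
    x0,y0,x1,y1=box; hsv=cv2.cvtColor(c['color'],cv2.COLOR_RGB2HSV).astype(int)
    m=np.zeros((480,640),np.uint8); m[y0:y1,x0:x1]=cond(*np.moveaxis(hsv,2,0))[y0:y1,x0:x1]
    n,l,s,ce=cv2.connectedComponentsWithStats(m); i=1+np.argmax(s[1:,4]); return ce[i],s[i,4],(l==i)
def tri(pt,ps):
    o1,d1=ray(T,[pt]);o2,d2=ray(S,[ps]);d1=d1[0];d2=d2[0]
    k=np.linalg.lstsq(np.c_[d1,-d2],o2-o1,rcond=None)[0]
    a,b=o1+d1*k[0],o2+d2*k[1]; return (a+b)/2,np.linalg.norm(a-b)
red=lambda h,s,v:((h<8)|(h>172))&(s>110)&(v>50)
yel=lambda h,s,v:(h>20)&(h<35)&(s>120)&(v>100)
amb=lambda h,s,v:(h>8)&(h<30)&(s>50)&(v>80)
blo=lambda h,s,v:((h<12)|(h>165))&(s>50)&(v>50)
blu=lambda h,s,v:(h>100)&(h<125)&(s>130)&(v>60)
whi=lambda h,s,v:(s<60)&(v>200)
W=lambda h,s,v:(s<80)&(v>70)
Ct,Cs=cloud(T),cloud(S)
for n,f,bt,bs in(('red',red,(450,300,500,340),(145,150,185,180)),('yellow',yel,(150,300,195,335),(445,155,480,178)),
  ('amber',amb,(295,240,345,290),(295,215,338,252)),('blood',blo,(375,260,420,310),(215,200,257,236)),
  ('tblue',blu,(460,195,500,225),(118,235,150,260)),('bblue',blu,(128,180,165,215),(500,243,538,268)),('bottle',W,(240,250,280,290),(360,185,400,245))):
    pt,at,mt=blob(T,f,bt);ps,as_,ms=blob(S,f,bs)
    p,e=tri(pt,ps)
    q=Ct[mt]; zt=np.percentile(q[:,2],90); top=q[q[:,2]>zt-.006]
    qs=Cs[ms]; zs=np.percentile(qs[:,2],90)
    print(n,pt.round(1),at,ps.round(1),as_,'tri',p.round(4),'gap',round(e,4),'depthtop',zt.round(4),((top.min(0)+top.max(0))/2).round(4),'scene z',zs.round(4),np.median(q[:,:2],0).round(4))
# trays
gre=lambda h,s,v:(h>45)&(h<75)&(s>120)&(v>60)
for n,f,bt,z in(('box',gre,(440,165,560,255),.036),('steel',W,(255,130,380,222),.014),('white',lambda h,s,v:(s<50)&(v>120),(112,155,235,242),.024)):
    _,a,m=blob(T,f,bt)
    m=m.astype(np.uint8)
    if n!='steel': m=cv2.morphologyEx(m,cv2.MORPH_OPEN,np.ones((3,3)))
    P=Ct[m>0]; print(n,a,'z pct',np.percentile(P[:,2],[5,50,95]).round(4))
    cn=np.vstack(cv2.findContours(m,0,2)[0]).reshape(-1,2)
    H=onz(T,cv2.convexHull(cn).reshape(-1,2),z)
    r=cv2.minAreaRect((H[:,:2]*1000).astype(np.float32)); print('  rect',r)
E
python3 m.py
```

```text
red [476.3 319.9] 240 [162.6 166.7] 253 tri [ 0.3366 -0.2854  0.0794] gap 0.0011 depthtop 0.0869 [ 0.3371 -0.2853  0.0853] scene z 0.0886 [ 0.3362 -0.2838]
yellow [167.  316.9] 239 [462.1 166.9] 249 tri [0.3293 0.3007 0.0804] gap 0.0018 depthtop 0.0871 [0.3301 0.3015 0.0855] scene z 0.0883 [0.3292 0.3011]
amber [319.2 265.1] 589 [316.  234.3] 631 tri [0.445  0.015  0.0077] gap 0.0013 depthtop 0.0187 [0.3737 0.0151 0.6175] scene z 0.0188 [0.4441 0.0158]
blood [396.  284.5] 593 [235.2 219.9] 604 tri [ 0.409  -0.1426  0.0066] gap 0.0018 depthtop 0.0184 [ 0.356  -0.0714  0.6173] scene z 0.019 [ 0.4084 -0.1404]
tblue [480.9 209.2] 194 [133.  247.8] 300 tri [ 0.5506 -0.2973  0.0907] gap 0.002 depthtop 0.0979 [ 0.5497 -0.2971  0.0962] scene z 0.0987 [ 0.5495 -0.2951]
bblue [143.1 194. ] 349 [520.4 255.5] 520 tri [0.5636 0.3602 0.0959] gap 0.0007 depthtop 0.1023 [0.4296 0.2023 0.6593] scene z 0.1026 [0.5624 0.3588]
bottle [259.2 270.4] 711 [379.3 213.7] 1343 tri [0.4262 0.1335 0.0474] gap 0.0006 depthtop 0.0962 [0.3611 0.0905 0.6563] scene z 0.0959 [0.4213 0.1306]
box 1806 z pct [0.0143 0.0341 0.0389]
  rect ((560.7721557617188, -344.3009948730469), (139.4395294189453, 185.7896270751953), 10.387073516845703)
steel 6833 z pct [-0.0023  0.0027  0.0136]
  rect ((635.6839599609375, 29.896469116210938), (196.38865661621094, 247.7062530517578), 2.39668869972229)
white 5527 z pct [0.0008 0.0063 0.0533]
  rect ((571.0000610351562, 319.1983642578125), (127.12696075439453, 222.0518798828125), 10.751920700073242)
```

Request:
drive_tool(moves=[93,0,0,0,0,0,-8.5,93,0,0,0,0,0,-8.5,93,0,0,0,0,0,-8.5,93,0,0,0,0,0,-8.5,93,0,0,0,0,0,-8.5,93,0,0,0,0,0,-8.5,93,0,0,0,0,0,-8.5,93,0,0,0,0,0,-8.5], grip_force=15)

```text
t: 1.05
tool_pos: [0.1663, -0.5764, 0.4045]
orientation: [-2.326, -2.111, -0.0]
force: [0.0, -0.1, 0.2]
opening: 0.0929
gripper_force: 0.0
```

```bash
cat > d.py <<'E'
# usage: d.py x y graspz [yaw_x_deg]: tool-frame delta (mm) to bring grasp point there
import sys
from h import *
from scipy.spatial.transform import Rotation as Ro
s=robot.read_state();R=Ro.from_rotvec(s['orientation'])
a=list(map(float,sys.argv[1:]))
g=np.array([a[0],a[1],a[2]+robot.grasp_offset]); yaw=np.radians(a[3] if len(a)>3 else 90)
Rt=np.c_[[np.cos(yaw),np.sin(yaw),0],[np.sin(yaw),-np.cos(yaw),0],[0,0,-1]]
print('t',s['t'],'tool',s['tool_pos'].round(4),'shift',(1000*R.inv().apply(g-s['tool_pos'])).round(1),'turn',np.degrees((R.inv()*Ro.from_matrix(Rt)).as_rotvec()).round(2),'shift once turned',(1000*Rt.T@(g-s['tool_pos'])).round(1),'open',round(s['opening'],4),'F',s['force'].round(1),s['gripper_force'],s['q'].round(2))
E
python3 d.py .337 -.2853 .2
python3 - <<'E'
from h import *
T=grab('top');S=grab('scene')
def tri(pt,ps):
    o1,d1=ray(T,[pt]);o2,d2=ray(S,[ps]);d1=d1[0];d2=d2[0]
    k=np.linalg.lstsq(np.c_[d1,-d2],o2-o1,rcond=None)[0]
    a,b=o1+d1*k[0],o2+d2*k[1]; return (a+b)/2,np.linalg.norm(a-b)
P=[]
for a,b in zip([(287,133),(372,158),(354,216),(266,190)],[(362,364),(254,325),(278,277),(382,295)]):
    p,g=tri(a,b);P.append(p);print(p.round(4),round(g,4),onz(T,[a],.014).round(4))
print(np.mean(P,0))
Q=[onz(T,[a],.014)[0] for a in[(287,133),(372,158),(354,216),(266,190)]];print(np.mean(Q,0))
E
```

```text
t 1.05 tool [ 0.1663 -0.5764  0.4045] shift [306.3 141.7  37.3] turn [-0.   -0.02 -5.56] shift once turned [291.1 170.7  37.2] open 0.0929 F [ 0.  -0.1  0.2] 0.0 [-1.38  0.13  1.49  0.    1.52 -1.28]
[0.7245 0.0896 0.0137] 0.0005 [[0.7244 0.0899 0.014 ]]
[ 0.6665 -0.0877  0.036 ] 0.0014 [[ 0.6738 -0.0904  0.014 ]]
[ 0.5488 -0.0539  0.01  ] 0.0006 [[ 0.5479 -0.0539  0.014 ]]
[0.5961 0.1288 0.0242] 0.0005 [[0.5988 0.1295 0.014 ]]
[0.63398559 0.01922842 0.02097096]
[0.63623119 0.01874585 0.014     ]
```

Request:
drive_tool(moves=[93,0,0,0,0,0,-5.5,93,40,24,5,0,0,0,93,42,24,5,0,0,0,93,42,24,5,0,0,0,93,42,25,5,0,0,0,93,42,25,5,0,0,0,93,42,25,6,0,0,0,93,41,24,6,0,0,0])

```text
t: 1.95
tool_pos: [0.34, -0.2849, 0.3677]
orientation: [2.235, 2.207, 0.0]
force: [1.1, -0.7, -0.4]
opening: 0.0934
gripper_force: 0.0
```

```bash
python3 d.py .337 -.2853 .05; python3 -c "
from h import *
c=grab('wrist','w1.png');C=cloud(c)
h=cv2.cvtColor(c['color'],cv2.COLOR_RGB2HSV).astype(int)
m=((h[...,0]<8)|(h[...,0]>172))&(h[...,1]>110)&(h[...,2]>50)
v,u=np.nonzero(m);print(m.sum(),u.mean(),v.mean())
for z in(.085,.078): print(onz(c,[[u.mean(),v.mean()]],z))
q=C[m];zt=np.percentile(q[:,2],90);t=q[q[:,2]>zt-.004];print(zt,np.median(t,0),(np.percentile(t,2,0)+np.percentile(t,98,0))/2)
"
```

```text
t 1.95 tool [ 0.34   -0.2849  0.3677] shift [ -0.4  -3.1 150.4] turn [ 0.04  0.03 -0.73] shift once turned [ -0.4  -3.  150.4] open 0.0934 F [ 1.1 -0.7 -0.4] 0.0 [-0.81 -0.29  1.95  0.    1.48 -0.8 ]
1543 316.9351911860013 242.01231367465977
[[ 0.33691466 -0.28479455  0.085     ]]
[[ 0.33678693 -0.28660186  0.078     ]]
0.08745421026548003 [ 0.33716107 -0.28514547  0.08655251] [ 0.33723071 -0.28549454  0.08634185]
```

View pics/w1.png

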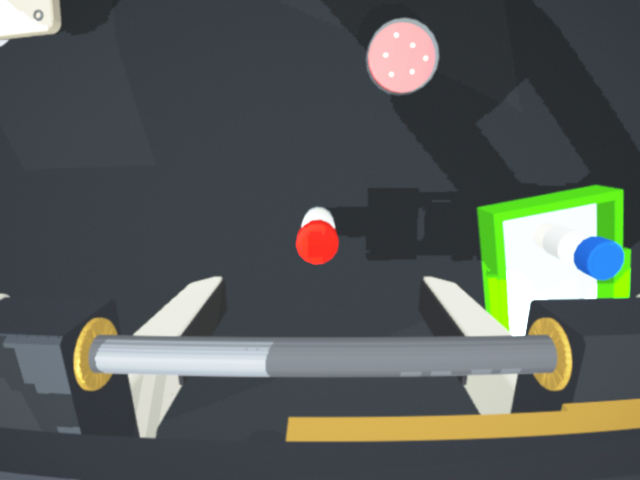

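The wrist view shows the red cap at (317,242), between the fingers, and it confirms the measured position. I'll descend and grip.

Request:
drive_tool(moves=[93,0,-3,40,0,0,-0.7,93,0,0,40,0,0,0,93,0,0,40,0,0,0,93,0,0,25,0,0,0,93,0,0,5,0,0,0,20,0,0,0,0,0,0,20,0,0,0,0,0,0,20,0,0,0,0,0,0])

```text
t: 2.8
tool_pos: [0.3371, -0.2876, 0.2197]
orientation: [2.214, 2.224, -0.0]
force: [-1.0, -0.5, 0.3]
opening: 0.0735
gripper_force: 0.0
```

Request:
drive_tool(moves=[20,0,0,0,0,0,0,20,0,0,0,0,0,0,20,0,0,0,0,0,0])

```text
t: 3.1
tool_pos: [0.3365, -0.2869, 0.2182]
orientation: [2.215, 2.226, -0.0]
force: [0.1, -0.5, -0.6]
opening: 0.0493
gripper_force: 0.0
```

```bash
python3 d.py .337 -.2853 .05; python3 -c "
import numpy as np
def f(o,a,p):
    a=np.radians(a);R=np.array([[np.cos(a),-np.sin(a)],[np.sin(a),np.cos(a)]]);return (np.array(o)+R@p).round(4)
B=(.5608,-.3443)
print('red',f(B,10.4,[0,-.056]),'yel',f(B,10.4,[0,-.004]));print('bottle',f((.571,.3192),10.75,[0,-.045]));print('plates',f((.636,.0187),-15.7,[0,.042]),f((.636,.0187),-15.7,[0,-.042]))"; python3 d.py .5709 -.3994 .12
```

```text
t 3.1 tool [ 0.3365 -0.2869  0.2182] shift [1.6 0.5 0.9] turn [0.03 0.03 0.28] shift once turned [1.6 0.5 0.9] open 0.0493 F [ 0.1 -0.5 -0.6] 0.0 [-0.82 -0.12  2.1   0.    1.16 -0.83]
red [ 0.5709 -0.3994] yel [ 0.5615 -0.3482]
bottle [0.5794 0.275 ]
plates [0.6474 0.0591] [ 0.6246 -0.0217]
t 3.1 tool [ 0.3365 -0.2869  0.2182] shift [-113.7  233.9  -68.9] turn [0.03 0.03 0.28] shift once turned [-112.5  234.4  -69.1] open 0.0493 F [ 0.1 -0.5 -0.6] 0.0 [-0.82 -0.12  2.1   0.    1.16 -0.83]
```

Request:
drive_tool(moves=[20,0,0,0,0,0,0,20,0,0,0,0,0,0,20,0,0,0,0,0,0,20,0,0,0,0,0,0,20,0,0,0,0,0,0])

```text
t: 3.6
tool_pos: [0.3364, -0.2867, 0.2177]
orientation: [-2.216, -2.227, -0.0]
force: [-0.5, 0.7, 0.6]
opening: 0.0306
gripper_force: 15.0
```

Request:
drive_tool(moves=[20,0,0,-10,0,0,0,20,0,0,-25,0,0,0,20,0,0,-30,0,0,0,20,0,0,-5,0,0,0])

```text
t: 4.0
tool_pos: [0.3374, -0.2878, 0.2921]
orientation: [2.211, 2.223, -0.0]
force: [0.9, 0.3, 0.7]
opening: 0.0306
gripper_force: 15.0
```

Request:
drive_tool(moves=[20,-10,20,0,0,0,0,20,-15,31,0,0,0,0,20,-16,35,0,0,0,0,20,-16,35,0,0,0,0,20,-16,35,0,0,0,0,20,-16,35,0,0,0,0,20,-14,28,0,0,0,0,20,-9,15,0,0,0,0])

```text
t: 4.8
tool_pos: [0.5727, -0.3979, 0.2869]
orientation: [-2.215, -2.227, -0.0]
force: [-0.9, -0.1, -0.5]
opening: 0.0306
gripper_force: 15.0
```

```bash
python3 d.py .5709 -.3994 .063;python3 -c "
from h import *
c=grab('wrist','w2.png')"
```

```text
t 4.8 tool [ 0.5727 -0.3979  0.2869] shift [-1.5 -1.8 56.6] turn [-0.01 -0.02  0.32] shift once turned [-1.5 -1.8 56.6] open 0.0306 F [-0.9 -0.1 -0.5] 14.999986588954926 [-0.68  0.46  1.31  0.    1.37 -0.69]
```

View pics/w2.png

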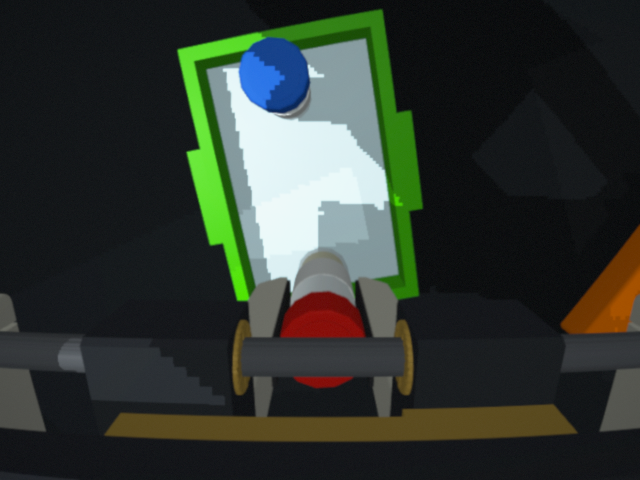

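The wrist view shows the red tube held over the free end of the box, clear of the walls, with the blue tube at (275,75). Lowering.

Request:
drive_tool(moves=[20,0,-2,10,0,0,0,20,0,0,20,0,0,0,20,0,0,15,0,0,0,20,0,0,8,0,0,0,20,0,0,3,0,0,0,20,0,0,1,0,0,0,20,0,0,0,0,0,0])

```text
t: 5.55
tool_pos: [0.5691, -0.3977, 0.2315]
orientation: [2.215, 2.226, 0.0]
force: [0.6, -0.1, -0.5]
opening: 0.0308
gripper_force: 15.0
```

Request:
drive_tool(moves=[20,0,0,1,0,0,0,20,0,0,1,0,0,0,20,0,0,0,0,0,0])

```text
t: 5.85
tool_pos: [0.569, -0.3976, 0.229]
orientation: [2.216, 2.227, 0.0]
force: [-0.1, 0.5, -0.8]
opening: 0.031
gripper_force: 15.0
```

Request:
drive_tool(moves=[55,0,0,0,0,0,0,55,0,0,0,0,0,0,55,0,0,0,0,0,0,55,0,0,-5,0,0,0,93,0,0,-30,0,0,0,93,0,0,-40,0,0,0,93,0,0,-40,0,0,0,93,0,0,0,0,0,0])

```text
t: 6.65
tool_pos: [0.5705, -0.3987, 0.353]
orientation: [2.207, 2.218, 0.002]
force: [0.1, -0.7, 1.3]
opening: 0.0827
gripper_force: 0.0
```

```bash
python3 d.py .409 -.1426 .15; python3 m.py | head -1; python3 -c "
from h import *
c=grab('wrist','w3.png')"
```

```text
t 6.65 tool [ 0.5705 -0.3987  0.353 ] shift [ 257.2 -160.5   32.1] turn [0.56 0.46 0.3 ] shift once turned [ 256.1 -161.5   35.7] open 0.0827 F [ 0.1 -0.7  1.3] 0.0 [-0.68  0.41  1.26  0.    1.47 -0.69]Traceback (most recent call last):
  File "m.py", line 22, in <module>
    pt,at,mt=blob(T,f,bt);ps,as_,ms=blob(S,f,bs)
             ~~~~^^^^^^^^
  File "m.py", line 6, in blob
    n,l,s,ce=cv2.connectedComponentsWithStats(m); i=1+np.argmax(s[1:,4]); return ce[i],s[i,4],(l==i)
                                                      ~~~~~~~~~^^^^^^^^^
    return _wrapfunc(a, 'argmax', axis=axis, out=out, **kwds)
    return bound(*args, **kwds)
ValueError: attempt to get argmax of an empty sequence
```

View pics/w3.png

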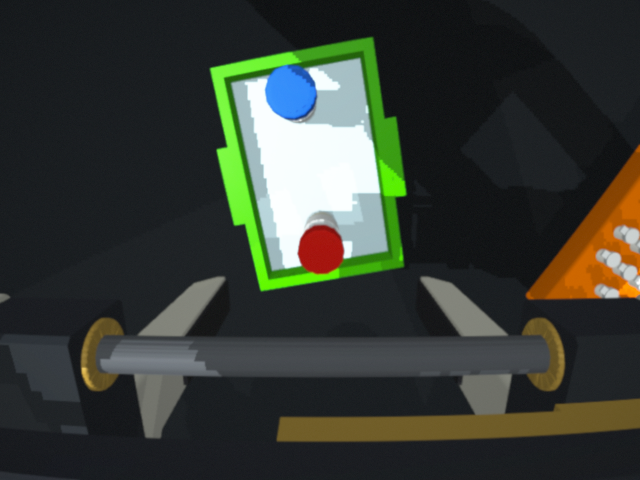

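The red tube stands upright in the box, with its cap at (320,248). Next is the blood plate.

Request:
drive_tool(moves=[93,22,-14,0,0,0,0,93,34,-21,4,0,0,0,93,36,-22,5,0,0,0,93,36,-22,5,0,0,0,93,36,-22,5,0,0,0,93,36,-22,5,0,0,0,93,33,-21,5,0,0,0,93,22,-16,3,0,0,0])

```text
t: 7.6
tool_pos: [0.4056, -0.1412, 0.309]
orientation: [-2.212, -2.225, 0.002]
force: [0.4, -0.2, 0.5]
opening: 0.0928
gripper_force: 0.0
```

```bash
cat > p.py <<'E'
import sys
from h import *
c=grab('wrist');C=cloud(c)
h=cv2.cvtColor(c['color'],cv2.COLOR_RGB2HSV).astype(int);H,S,V=np.moveaxis(h,2,0)
k=sys.argv[1]
m={'blood':((H<12)|(H>165))&(S>40)&(V>50),'amber':(H>8)&(H<30)&(S>60)&(V>80),'yellow':(H>22)&(H<35)&(S>120)&(V>80)}[k]
m=m.astype(np.uint8);m[280:]=0
n,l,s,ce=cv2.connectedComponentsWithStats(m);i=1+np.argmax(s[1:,4]);print(s[i],ce[i])
(q,r)=cv2.minEnclosingCircle(np.argwhere(l==i)[:,::-1].astype(np.float32));print(q,r)
P=C[l==i];z=np.percentile(P[:,2],90);print('ztop',z,'centroid ray',onz(c,[ce[i],q],float(sys.argv[2])).round(4),'cloud',np.median(P,0).round(4))
E
python3 p.py blood .012; python3 d.py .4095 -.142 .022
```

```text
[ 293  203   73   73 4086] [328.6649535 238.8671072]
(328.60064697265625, 238.92568969726562) 36.7390251159668
ztop 0.01829115249537519 centroid ray [[ 0.4099 -0.1414  0.012 ]
 [ 0.4099 -0.1415  0.012 ]] cloud [ 0.4099 -0.1401  0.0174]
t 7.65 tool [ 0.4041 -0.1392  0.308 ] shift [ -3.3   6.2 118.7] turn [-0.39 -0.26  0.36] shift once turned [ -2.8   5.4 118.7] open 0.0931 F [ 1.8  0.9 -0.8] 0.0 [-0.45 -0.28  2.06  0.    1.37 -0.46]
```

Request:
drive_tool(moves=[93,-2,5,25,-0.4,-0.3,0,93,0,0,35,0,0,0,93,0,0,30,0,0,0,93,0,0,18,0,0,0,93,0,0,6,0,0,0,93,0,0,0,0,0,0])

```text
t: 8.25
tool_pos: [0.4124, -0.1454, 0.1961]
orientation: [2.212, 2.223, -0.0]
force: [1.1, 0.0, 1.1]
opening: 0.093
gripper_force: 0.0
```

```bash
python3 d.py .4098 -.1418 .0235
```

```text
t 8.25 tool [ 0.4124 -0.1454  0.1961] shift [ 3.6 -2.6  5.3] turn [0.2  0.2  0.28] shift once turned [ 3.6 -2.6  5.3] open 0.093 F [1.1 0.  1.1] 0.0 [-0.46 -0.1   2.12 -0.    1.11 -0.46]
```

Request:
drive_tool(moves=[93,2,-1,3,0,0,0,50,0,0,2,0,0,0,50,0,0,0,0,0,0,50,0,0,0,0,0,0,50,0,0,0,0,0,0,50,0,0,0,0,0,0,50,0,0,0,0,0,0,50,0,0,0,0,0,0])

```text
t: 9.05
tool_pos: [0.4125, -0.1439, 0.193]
orientation: [2.209, 2.221, 0.002]
force: [-1.8, 0.6, 4.4]
opening: 0.0596
gripper_force: 15.0
```

```bash
python3 d.py .4098 -.1418 .0235; python3 d.py .6246 -.0217 .09 74.3
```

```text
t 9.05 tool [ 0.4125 -0.1439  0.193 ] shift [ 2.1 -2.7  2.2] turn [0.42 0.31 0.29] shift once turned [ 2.1 -2.7  2.2] open 0.0596 F [-1.8  0.6  4.4] 15.008698850870132 [-0.45 -0.1   2.13 -0.    1.1  -0.46]
t 9.05 tool [ 0.4125 -0.1439  0.193 ] shift [120.8 213.2 -63.3] turn [ 0.46  0.25 15.99] shift once turned [175.  171.1 -64.3] open 0.0596 F [-1.8  0.6  4.4] 15.008698850870132 [-0.45 -0.1   2.13 -0.    1.1  -0.46]
```

Request:
drive_tool(moves=[50,0,0,-8,0,0,0,50,0,0,-25,0,0,0,50,0,0,-25,0,0,0,50,0,0,-8,0,0,8,50,0,0,0,0,0,8,50,22,20,0,0,0,0,50,30,30,0,0,0,0,50,30,30,0,0,0,0])

```text
t: 9.85
tool_pos: [0.5121, -0.0857, 0.2598]
orientation: [2.498, 1.89, 0.005]
force: [0.5, 0.4, 0.4]
opening: 0.0594
gripper_force: 15.0
```

```bash
python3 d.py .6246 -.0217 .09 74.3
```

```text
t 9.85 tool [ 0.5121 -0.0857  0.2598] shift [92.2 90.8  3. ] turn [ 0.52  0.18 -0.08] shift once turned [92.  91.   2.5] open 0.0594 F [0.5 0.4 0.4] 14.998419284820557 [-0.26  0.03  1.87 -0.    1.24  0.01]
```

Request:
drive_tool(moves=[50,30,30,0,0,0,0,50,28,28,0,0,0,0,50,20,20,0,0,0,0,50,10,9,0,0,0,0,50,4,4,0,0,0,0,50,0,0,0,0,0,0])

```text
t: 10.45
tool_pos: [0.6237, -0.022, 0.2595]
orientation: [2.497, 1.893, 0.003]
force: [-0.4, 0.0, -0.9]
opening: 0.059
gripper_force: 15.0
```

```bash
python3 d.py .6246 -.0217 .0285 74.3; python3 -c "
from h import *
c=grab('wrist','w4.png')"
```

```text
t 10.45 tool [ 0.6237 -0.022   0.2595] shift [ 0.8  0.3 63.7] turn [0.45 0.18 0.02] shift once turned [ 0.6  0.8 63.7] open 0.059 F [-0.4  0.  -0.9] 14.999290555715561 [-0.12  0.3   1.57 -0.    1.27  0.16]
```

View pics/w4.png

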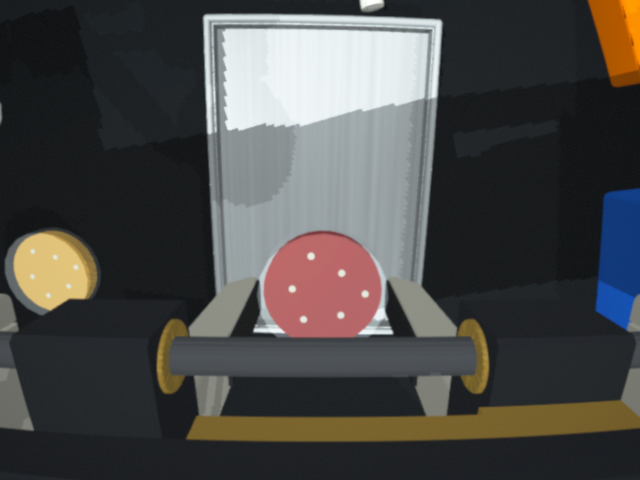

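The plate is centred between the tray's long walls, and the tray's far corners are at (205,15) and (441,19). I'll check the tray's extent along its length.

```bash
python3 -c "
from h import *
c=grab('wrist')
P=onz(c,[[205,15],[441,19],[254,331],[392,331]],.014)[:,:2]
a=np.radians(-15.7);R=np.array([[np.cos(a),-np.sin(a)],[np.sin(a),np.cos(a)]])
print(P.round(4),(P-[.636,.0187])@R)
C=cloud(c)
print(C[235:330:12,322].round(4))
"
```

```text
[[ 0.6008  0.1299]
 [ 0.7277  0.0923]
 [ 0.5673 -0.0614]
 [ 0.6569 -0.087 ]] [[-0.06397389  0.09749715]
 [ 0.06837509  0.0956675 ]
 [-0.04443938 -0.09573371]
 [ 0.04869265 -0.09610544]]
[[ 0.6336  0.0064  0.0838]
 [ 0.6321  0.0012  0.0837]
 [ 0.6306 -0.0041  0.0836]
 [ 0.6291 -0.0095  0.0835]
 [ 0.6277 -0.0145  0.0848]
 [ 0.626  -0.0204  0.0837]
 [ 0.6245 -0.0256  0.0848]
 [ 0.6228 -0.0317  0.0842]]
```

Request:
drive_tool(moves=[50,0,2,12,0,0,0,50,0,0,20,0,0,0,50,0,0,16,0,0,0,50,0,0,8,0,0,0,50,0,0,4,0,0,0,50,0,0,1,0,0,0,50,0,0,1,0,0,0,50,0,0,0,0,0,0])

```text
t: 11.35
tool_pos: [0.6263, -0.0232, 0.1983]
orientation: [2.497, 1.891, 0.005]
force: [-0.2, -0.0, -0.2]
opening: 0.0596
gripper_force: 15.0
```

Request:
drive_tool(moves=[50,0,0,1,0,0,0,50,0,0,1,0,0,0,50,0,0,0,0,0,0])

```text
t: 11.65
tool_pos: [0.6262, -0.0231, 0.1961]
orientation: [2.497, 1.892, 0.005]
force: [-0.9, -0.1, 3.0]
opening: 0.0593
gripper_force: 15.0
```

Contact at 3 N. Releasing to 78 mm, then rising.

Request:
drive_tool(moves=[76,0,0,0,0,0,0,76,0,0,0,0,0,0,76,0,0,0,0,0,0,76,0,0,-5,0,0,0,76,0,0,-20,0,0,0,93,0,0,-40,0,0,0,93,0,0,-40,0,0,0,93,0,0,0,0,0,0])

```text
t: 12.45
tool_pos: [0.6276, -0.0228, 0.3087]
orientation: [2.491, 1.887, 0.017]
force: [0.8, 0.4, 1.0]
opening: 0.0917
gripper_force: 0.0
```

```bash
python3 d.py .445 .0155 .13 74.3; python3 p.py blood .012
```

```text
t 12.45 tool [ 0.6276 -0.0228  0.3087] shift [ -12.5 -186.3    7.7] turn [ 1.13  0.07 -0.01] shift once turned [ -12.5 -186.2   11.4] open 0.0917 F [0.8 0.4 1. ] 0.0 [-0.12  0.26  1.52 -0.    1.34  0.16]
[ 279  200   73   72 4062] [315.0807484  235.42885278]
(315.1559753417969, 235.50917053222656) 36.43387985229492
ztop 0.021301095131189468 centroid ray [[ 0.6292 -0.0215  0.012 ]
 [ 0.6292 -0.0216  0.012 ]] cloud [ 0.6298 -0.0196  0.0204]
```

Request:
drive_tool(moves=[93,-1,-16,1,0,0,0,93,-2,-32,1,0,0,0,93,-3,-38,2,0,0,0,93,-2,-38,2,0,0,0,93,-2,-32,1,0,0,0,93,-2,-20,1,0,0,0,93,-1,-10,1,0,0,0,93,0,0,0,0,0,0])

```text
t: 13.3
tool_pos: [0.4418, 0.0154, 0.2893]
orientation: [2.498, 1.893, 0.002]
force: [-0.3, 0.2, 0.0]
opening: 0.093
gripper_force: 0.0
```

```bash
python3 p.py amber .012; python3 d.py .445 .0155 .025 74.3
```

```text
[ 286  202   78   78 4641] [324.21891834 240.66515837]
(324.31085205078125, 240.58822631835938) 39.10095977783203
ztop 0.018246543238824076 centroid ray [[0.4463 0.0161 0.012 ]
 [0.4464 0.0161 0.012 ]] cloud [0.4467 0.0176 0.0174]
t 13.35 tool [0.4427 0.0152 0.2898] shift [ 1.2  1.3 97.5] turn [ 0.47  0.18 -0.01] shift once turned [ 0.9  2.1 97.5] open 0.0931 F [ 0.   0.3 -0. ] 0.0 [-0.08 -0.22  2.05 -0.    1.31  0.2 ]
```

Request:
drive_tool(moves=[93,1,3,20,0.5,0.2,0,93,0,0,30,0,0,0,93,0,0,25,0,0,0,93,0,0,14,0,0,0,93,0,0,6,0,0,0,93,0,0,0,0,0,0])

```text
t: 13.95
tool_pos: [0.4463, 0.0151, 0.1944]
orientation: [-2.503, -1.896, 0.002]
force: [0.6, -0.6, 0.5]
opening: 0.0929
gripper_force: 0.0
```

```bash
python3 d.py .446 .0158 .0255 74.3
```

```text
t 13.95 tool [0.4463 0.0151 0.1944] shift [ 0.6 -0.4  1.6] turn [-0.12 -0.   -0.03] shift once turned [ 0.6 -0.4  1.6] open 0.0929 F [ 0.6 -0.6  0.5] 0.0 [-0.08 -0.07  2.1   0.    1.11  0.19]
```

Request:
drive_tool(moves=[50,0,0,1,0,0,0,50,0,0,0,0,0,0,50,0,0,0,0,0,0,50,0,0,0,0,0,0,50,0,0,0,0,0,0,50,0,0,0,0,0,0,50,0,0,0,0,0,0,50,0,0,0,0,0,0])

```text
t: 14.75
tool_pos: [0.4462, 0.0153, 0.1946]
orientation: [-2.504, -1.897, -0.001]
force: [-0.2, -0.0, 5.6]
opening: 0.0596
gripper_force: 15.0
```

```bash
python3 d.py .6485 .0591 .09 74.3
```

```text
t 14.75 tool [0.4462 0.0153 0.1946] shift [ 97.  182.9 -62.7] turn [ 0.01 -0.03 -0.01] shift once turned [ 96.9 182.9 -62.7] open 0.0596 F [-0.2 -0.   5.6] 15.000582486391068 [-0.08 -0.07  2.1   0.    1.11  0.19]
```

Request:
drive_tool(moves=[50,0,0,-8,0,0,0,50,0,0,-25,0,0,0,50,0,0,-25,0,0,0,50,6,11,-5,0,0,0,50,15,28,0,0,0,0,50,18,34,0,0,0,0,50,18,34,0,0,0,0,50,18,34,0,0,0,0])

```text
t: 15.55
tool_pos: [0.6033, 0.0496, 0.2572]
orientation: [-2.504, -1.896, 0.0]
force: [0.5, -0.3, 0.8]
opening: 0.0595
gripper_force: 15.0
```

```bash
python3 d.py .6485 .0591 .09 74.3
```

```text
t 15.55 tool [0.6033 0.0496 0.2572] shift [21.3 40.9 -0.2] turn [-0.04 -0.02 -0.01] shift once turned [21.3 40.9 -0.1] open 0.0595 F [ 0.5 -0.3  0.8] 14.99962717294693 [-0.    0.26  1.62  0.    1.26  0.27]
```

Request:
drive_tool(moves=[50,13,25,0,0,0,0,50,6,11,0,0,0,0,50,2,4,10,0,0,0,50,0,0,20,0,0,0,50,0,0,17,0,0,0,50,0,0,8,0,0,0,50,0,0,3,0,0,0,50,0,0,0,0,0,0])

```text
t: 16.35
tool_pos: [0.6458, 0.0586, 0.1988]
orientation: [-2.503, -1.896, 0.001]
force: [-0.3, -0.7, -0.7]
opening: 0.0592
gripper_force: 15.0
```

```bash
python3 d.py .6485 .0591 .03 74.3
```

```text
t 16.35 tool [0.6458 0.0586 0.1988] shift [1.2 2.4 1.5] turn [-0.08 -0.01 -0.02] shift once turned [1.2 2.4 1.5] open 0.0592 F [-0.3 -0.7 -0.7] 14.998997747898102 [0.01 0.44 1.52 0.   1.19 0.29]
```

Request:
drive_tool(moves=[50,1,2,1,0,0,0,50,0,0,1,0,0,0,50,0,0,0,0,0,0,50,0,0,0,0,0,0])

```text
t: 16.75
tool_pos: [0.6488, 0.0591, 0.1976]
orientation: [2.504, 1.897, 0.001]
force: [0.8, -0.5, 0.7]
opening: 0.0596
gripper_force: 15.0
```

Request:
drive_tool(moves=[50,0,0,1,0,0,0,76,0,0,0,0,0,0,76,0,0,0,0,0,0,76,0,0,0,0,0,0,76,0,0,-5,0,0,0,76,0,0,-20,0,0,0,93,0,0,-40,0,0,0,93,0,0,-40,0,0,0])

```text
t: 17.55
tool_pos: [0.6479, 0.059, 0.3013]
orientation: [-2.503, -1.896, 0.003]
force: [0.9, 0.1, 0.3]
opening: 0.0875
gripper_force: 0.0
```

```bash
python3 d.py .4235 .1325 .17 90; python3 p.py amber .014;python3 p.py blood .014
```

```text
t 17.55 tool [0.6479 0.059  0.3013] shift [  10.  -236.   -35.3] turn [-1.700e-01 -1.000e-02 -1.571e+01] shift once turned [  73.5 -224.4  -36. ] open 0.0875 F [0.9 0.1 0.3] 0.0 [0.01 0.33 1.45 0.   1.37 0.29]
[  495     0   145   214 16375] [573.56415267  93.75322137]
(567.0, 95.091552734375) 119.27458190917969
ztop 0.029986421278857377 centroid ray [[0.8478 0.1144 0.014 ]
 [0.8428 0.1146 0.014 ]] cloud [0.834  0.117  0.0288]
[570 105  43  23  73] [591.82191781 116.68493151]
(591.0, 116.0) 23.70663833618164
ztop 0.04209026171624575 centroid ray [[0.8742 0.0943 0.014 ]
 [0.8736 0.0949 0.014 ]] cloud [0.858  0.0965 0.0293]
```

Request:
drive_tool(moves=[93,0,0,-20,0,0,-7.8,93,0,0,-16,0,0,-7.8,93,8,-25,0,0,0,0,93,14,-42,0,0,0,0,93,15,-46,0,0,0,0,93,15,-46,0,0,0,0,93,13,-40,0,0,0,0,93,8,-24,0,0,0,0])

```text
t: 18.45
tool_pos: [0.4231, 0.1331, 0.3368]
orientation: [-2.222, -2.219, 0.001]
force: [1.1, 0.4, 0.7]
opening: 0.0929
gripper_force: 0.0
```

Request:
drive_tool(moves=[93,0,0,0,0,0,0])

```text
t: 18.55
tool_pos: [0.4233, 0.1333, 0.337]
orientation: [-2.221, -2.221, 0.0]
force: [1.2, -0.8, -0.4]
opening: 0.093
gripper_force: 0.0
```

```bash
python3 d.py .4235 .1325 .05
python3 - <<'E'
from h import *
c=grab('wrist','w5.png');C=cloud(c)
m=(abs(C[...,0]-.4235)<.06)&(abs(C[...,1]-.1325)<.06)&(C[...,2]>.085)&(C[...,2]<.105)
P=C[m];print(m.sum(),np.median(P,0),np.percentile(P,2,0),np.percentile(P,98,0))
v,u=np.nonzero(m);print(u.mean(),v.mean(),onz(c,[[u.mean(),v.mean()]],.095))
E
```

```text
t 18.55 tool [0.4233 0.1333 0.337 ] shift [ -0.9   0.3 119.7] turn [-0.05 -0.05  0.  ] shift once turned [ -0.8   0.2 119.7] open 0.093 F [ 1.2 -0.8 -0.4] 0.0 [ 0.19 -0.26  1.99  0.    1.42  0.19]
3296 [0.42796281 0.13510645 0.09628867] [0.4099216  0.11587217 0.08876488] [0.44597877 0.15296184 0.09757107]
329.0700849514563 256.64259708737865 [[0.42801559 0.1348025  0.095     ]]
```

View pics/w5.png

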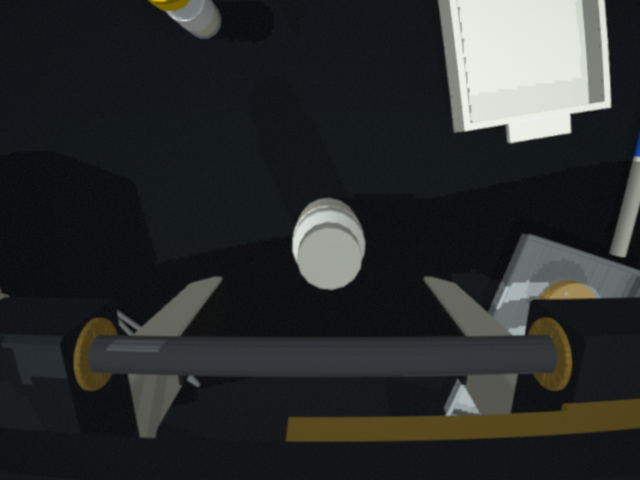

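The bottle cap is centred at (329,256), which puts its axis at (0.428, 0.1345). I'll correct the position and descend.

Request:
drive_tool(moves=[93,1,5,0,0,0,0,93,0,0,25,0,0,0,93,0,0,40,0,0,0,93,0,0,35,0,0,0,93,0,0,18,0,0,0,93,0,0,6,0,0,0,45,0,0,0,0,0,0,45,0,0,0,0,0,0], grip_force=20)

```text
t: 19.4
tool_pos: [0.4317, 0.1335, 0.2143]
orientation: [2.224, 2.219, 0.002]
force: [0.9, 0.1, 0.3]
opening: 0.0819
gripper_force: 0.0
```

Request:
drive_tool(moves=[45,0,0,0,0,0,0,45,0,0,0,0,0,0,45,0,0,0,0,0,0,45,0,0,0,0,0,0,45,0,0,0,0,0,0,45,0,0,0,0,0,0,45,0,0,0,0,0,0])

```text
t: 20.1
tool_pos: [0.4306, 0.1336, 0.2137]
orientation: [-2.223, -2.219, -0.0]
force: [-4.3, -0.2, 6.0]
opening: 0.0515
gripper_force: 20.0
```

```bash
python3 d.py .5794 .275 .12
```

```text
t 20.1 tool [0.4306 0.1336 0.2137] shift [141.7 148.5 -73.6] turn [-0.03 -0.03 -0.11] shift once turned [141.4 148.8 -73.6] open 0.0515 F [-4.3 -0.2  6. ] 20.000880261068232 [ 0.19 -0.09  2.08  0.    1.15  0.19]
```

Request:
drive_tool(moves=[45,0,0,-6,0,0,0,45,0,0,-20,0,0,0,45,0,0,-25,0,0,0,45,0,0,-18,0,0,0,45,8,8,-4,0,0,0,45,22,23,0,0,0,0,45,28,30,0,0,0,0,45,28,30,0,0,0,0])

```text
t: 20.9
tool_pos: [0.5228, 0.2206, 0.2853]
orientation: [-2.224, -2.218, 0.0]
force: [0.6, -0.1, -0.7]
opening: 0.0515
gripper_force: 20.0
```

Request:
drive_tool(moves=[45,26,27,0,0,0,0,45,18,19,0,0,0,0,45,8,8,0,0,0,0,45,3,3,0,0,0,0,45,0,0,0,0,0,0])

```text
t: 21.4
tool_pos: [0.5788, 0.2746, 0.2849]
orientation: [-2.222, -2.219, 0.002]
force: [-0.2, 0.5, -1.5]
opening: 0.0516
gripper_force: 20.0
```

```bash
python3 d.py .5794 .275 .0514;python3 -c "
from h import *
c=grab('wrist','w6.png')"
```

```text
t 21.4 tool [0.5788 0.2746 0.2849] shift [ 0.4  0.7 66.2] turn [-0.11 -0.   -0.09] shift once turned [ 0.4  0.6 66.2] open 0.0516 F [-0.2  0.5 -1.5] 19.99945401912555 [0.36 0.32 1.49 0.   1.33 0.36]
```

View pics/w6.png

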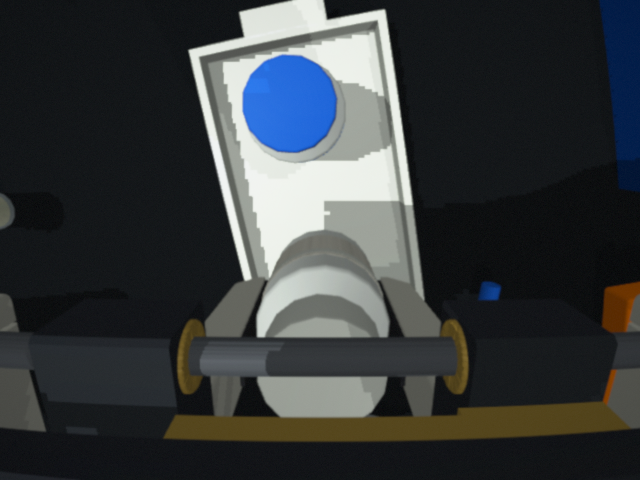

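The bottle hangs centred over the free half of the tray, and the blue cap is at (290,105). Lowering.

Request:
drive_tool(moves=[45,0,0,12,0,0,0,45,0,0,20,0,0,0,45,0,0,18,0,0,0,45,0,0,9,0,0,0,45,0,0,4,0,0,0,45,0,0,1,0,0,0,45,0,0,1,0,0,0,45,0,0,0,0,0,0])

```text
t: 22.25
tool_pos: [0.5792, 0.2743, 0.2222]
orientation: [-2.224, -2.219, -0.002]
force: [-0.3, -0.2, -1.3]
opening: 0.0511
gripper_force: 20.0
```

Request:
drive_tool(moves=[45,0,0,1,0,0,0,45,0,0,1,0,0,0,45,0,0,1,0,0,0,45,0,0,0,0,0,0])

```text
t: 22.65
tool_pos: [0.579, 0.2743, 0.2188]
orientation: [-2.223, -2.219, -0.001]
force: [-1.3, -0.5, 2.6]
opening: 0.0516
gripper_force: 20.0
```

Request:
drive_tool(moves=[75,0,0,0,0,0,0,75,0,0,0,0,0,0,75,0,0,0,0,0,0,75,0,0,0,0,0,0,75,0,0,-10,0,0,0,75,0,0,-35,0,0,0,93,0,0,-45,0,0,0,93,0,0,-30,0,0,0])

```text
t: 23.45
tool_pos: [0.5793, 0.2743, 0.3424]
orientation: [2.223, 2.219, 0.005]
force: [0.4, 0.5, 0.3]
opening: 0.0864
gripper_force: 0.0
```

```bash
python3 d.py .3297 .301 .19
```

```text
t 23.45 tool [0.5793 0.2743 0.3424] shift [  26.2 -249.6  -15.6] turn [ 0.16 -0.1  -0.11] shift once turned [  26.7 -249.6  -14.9] open 0.0864 F [0.4 0.5 0.3] 0.0 [0.36 0.27 1.44 0.   1.42 0.36]
```

Request:
drive_tool(moves=[93,2,-20,-4,0,0,0,93,4,-36,-4,0,0,0,93,4,-42,-4,0,0,0,93,5,-44,-3,0,0,0,93,4,-42,0,0,0,0,93,4,-36,0,0,0,0,93,3,-22,0,0,0,0,93,1,-8,0,0,0,0])

```text
t: 24.25
tool_pos: [0.3272, 0.3019, 0.3542]
orientation: [-2.221, -2.221, -0.002]
force: [-0.1, 1.5, 0.0]
opening: 0.093
gripper_force: 0.0
```

```bash
python3 p.py yellow .085; python3 d.py .3297 .301 .05
```

```text
[ 303  225   46   47 1699] [325.37551501 248.04532078]
(325.1176452636719, 247.88235473632812) 23.62644386291504
ztop 0.08735771835226741 centroid ray [[0.3302 0.3017 0.085 ]
 [0.33   0.3018 0.085 ]] cloud [0.3299 0.3015 0.0864]
t 24.3 tool [0.3274 0.302  0.3542] shift [ -1.2   2.3 136.9] turn [ 0.02 -0.09 -0.02] shift once turned [ -1.    2.3 136.9] open 0.093 F [-0.2  0.9  0.5] 0.0 [ 0.63 -0.27  1.97  0.    1.45  0.63]
```

Yellow is confirmed at (0.330, 0.3013).

Request:
drive_tool(moves=[93,-1,2,25,0,0,0,93,0,0,40,0,0,0,93,0,0,40,0,0,0,70,0,0,25,0,0,0,50,0,0,6,0,0,0,20,0,0,0,0,0,0,20,0,0,0,0,0,0,20,0,0,0,0,0,0], grip_force=15)

```text
t: 25.1
tool_pos: [0.332, 0.3013, 0.2193]
orientation: [-2.224, -2.219, -0.005]
force: [0.9, 0.0, 0.2]
opening: 0.0573
gripper_force: 0.0
```

Request:
drive_tool(moves=[20,0,0,0,0,0,0,20,0,0,0,0,0,0,20,0,0,0,0,0,0,20,0,0,0,0,0,0,20,0,0,0,0,0,0,20,0,0,0,0,0,0,20,0,0,0,0,0,0])

```text
t: 25.8
tool_pos: [0.331, 0.3008, 0.2176]
orientation: [-2.223, -2.219, -0.001]
force: [-1.0, 0.7, 4.1]
opening: 0.0307
gripper_force: 15.0
```

```bash
python3 d.py .5615 -.3455 .17
python3 - <<'E'
from h import *
# where red cap stands now, top view
c=grab('top','t2.png');h=cv2.cvtColor(c['color'],cv2.COLOR_RGB2HSV).astype(int)
H,S,V=np.moveaxis(h,2,0)
for n,m,z,b in(('red',((H<8)|(H>172))&(S>110)&(V>50),.096,(440,165,560,255)),('blue',(H>100)&(H<125)&(S>130)&(V>60),.096,(440,165,560,255))):
    k=np.zeros_like(m);k[b[1]:b[3],b[0]:b[2]]=m[b[1]:b[3],b[0]:b[2]]
    v,u=np.nonzero(k);print(n,len(u),u.mean(),v.mean(),onz(c,[[u.mean(),v.mean()]],.092))
E
```

```text
t 25.8 tool [0.331  0.3008 0.2176] shift [-645.8  231.7 -120.2] turn [-0.   -0.05 -0.11] shift once turned [-646.3  230.5 -119.7] open 0.0307 F [-1.   0.7  4.1] 15.00021368265152 [ 0.62 -0.11  2.09  0.    1.16  0.62]
red 216 530.1574074074074 201.5648148148148 [[ 0.56796791 -0.39386678  0.092     ]]
blue 195 480.87692307692305 209.1948717948718 [[ 0.55009209 -0.29582081  0.092     ]]
```

View pics/t2.png

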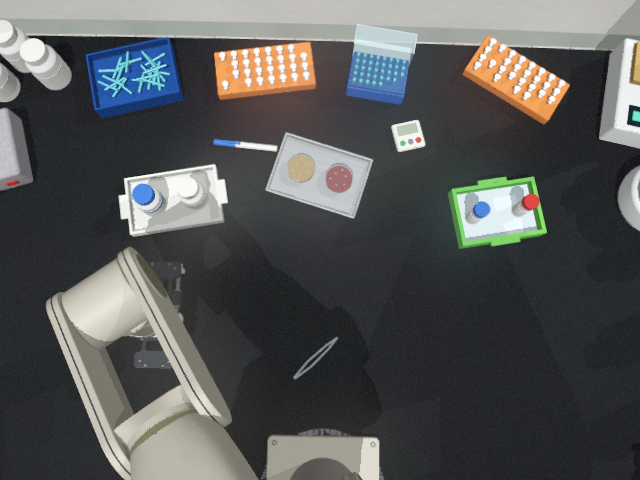

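The top view shows both plates flat in the tray at (301,167) and (339,179), the white bottle upright at (190,187), and red (530,202) and blue (481,209) in the box. There is room midway between them for yellow.

Request:
drive_tool(moves=[20,0,0,-8,0,0,0,20,0,0,-28,0,0,0,20,0,0,-35,0,0,0,20,-5,5,-30,0,0,0,20,-20,12,-15,0,0,0,20,-34,16,-4,0,0,0,20,-42,16,0,0,0,0,20,-44,16,0,0,0,0])

```text
t: 26.65
tool_pos: [0.3958, 0.1543, 0.3379]
orientation: [-2.222, -2.221, -0.001]
force: [0.2, 1.3, -0.4]
opening: 0.0304
gripper_force: 15.0
```

Request:
drive_tool(moves=[20,-44,14,0,0,0,0,20,-44,14,0,0,0,0,20,-44,14,0,0,0,0,20,-44,14,0,0,0,0,20,-44,14,0,0,0,0,20,-44,14,0,0,0,0,20,-44,14,0,0,0,0,20,-40,14,0,0,0,0])

```text
t: 27.45
tool_pos: [0.507, -0.1949, 0.3371]
orientation: [-2.224, -2.218, 0.0]
force: [-0.0, -0.3, 0.6]
opening: 0.0308
gripper_force: 15.0
```

```bash
python3 d.py .5595 -.3465 .15
```

```text
t 27.45 tool [ 0.507  -0.1949  0.3371] shift [-151.4   53.    19.6] turn [-0.04 -0.03 -0.15] shift once turned [-151.6   52.5   19.8] open 0.0308 F [-0.  -0.3  0.6] 15.000631213188171 [-0.46  0.02  1.73  0.    1.39 -0.46]
```

Request:
drive_tool(moves=[20,-36,13,0,0,0,0,20,-36,13,0,0,0,0,20,-34,12,0,0,0,0,20,-25,8,0,0,0,0,20,-12,4,0,0,0,0,20,-5,2,0,0,0,0,20,0,0,0,0,0,0])

```text
t: 28.15
tool_pos: [0.5586, -0.3411, 0.3366]
orientation: [-2.223, -2.218, 0.0]
force: [0.8, 0.2, -0.5]
opening: 0.0307
gripper_force: 15.0
```

```bash
python3 d.py .5595 -.3465 .062;python3 -c "
from h import *
c=grab('wrist','w7.png')"
```

```text
t 28.15 tool [ 0.5586 -0.3411  0.3366] shift [ -5.5   1.1 107.3] turn [-0.06 -0.06 -0.15] shift once turned [ -5.4   0.9 107.3] open 0.0307 F [ 0.8  0.2 -0.5] 14.999929815530777 [-0.63  0.31  1.4   0.    1.43 -0.62]
```

View pics/w7.png

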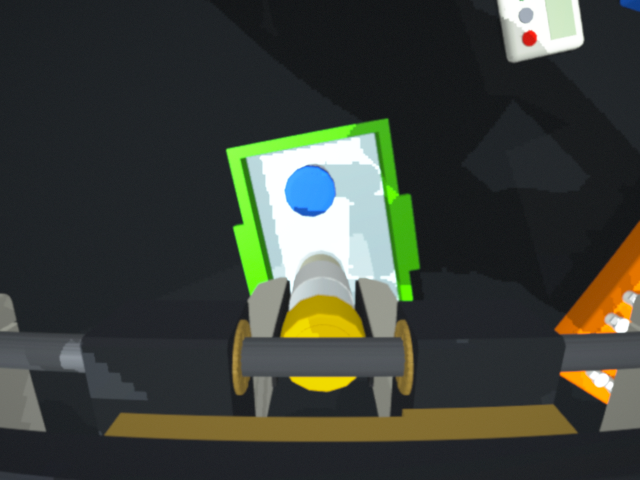

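The yellow tube hangs over the gap below blue (310,190). I'll shift 5 mm in y and lower. The foot should touch at a tool height of about 0.2286.

Request:
drive_tool(moves=[20,-5,1,0,0,0,0,20,0,0,15,0,0,0,20,0,0,30,0,0,0,20,0,0,28,0,0,0,20,0,0,18,0,0,0,20,0,0,9,0,0,0,20,0,0,4,0,0,0,20,0,0,0,0,0,0])

```text
t: 29.0
tool_pos: [0.5598, -0.3458, 0.2332]
orientation: [-2.223, -2.219, -0.0]
force: [0.9, -0.9, -0.3]
opening: 0.0305
gripper_force: 15.0
```

```bash
python3 d.py .5595 -.3465 .0612
```

```text
t 29.0 tool [ 0.5598 -0.3458  0.2332] shift [-0.7 -0.3  4.7] turn [-0.01 -0.02 -0.11] shift once turned [-0.7 -0.3  4.7] open 0.0305 F [ 0.9 -0.9 -0.3] 15.000033974647522 [-0.63  0.42  1.47  0.    1.25 -0.63]
```

Request:
drive_tool(moves=[20,0,0,2,0,0,0,20,0,0,1,0,0,0,20,0,0,1,0,0,0,20,0,0,0,0,0,0])

```text
t: 29.4
tool_pos: [0.5597, -0.3458, 0.2292]
orientation: [-2.223, -2.219, -0.0]
force: [0.1, 0.4, -0.3]
opening: 0.0307
gripper_force: 15.0
```

Request:
drive_tool(moves=[20,0,0,1,0,0,0,55,0,0,0,0,0,0,55,0,0,0,0,0,0,55,0,0,0,0,0,0,55,0,0,-5,0,0,0,55,0,0,-30,0,0,0,93,0,0,-40,0,0,0,93,0,0,-40,0,0,0])

```text
t: 30.2
tool_pos: [0.5594, -0.3456, 0.3438]
orientation: [-2.222, -2.218, 0.0]
force: [-0.5, -0.1, 0.7]
opening: 0.0664
gripper_force: 0.0
```

Request:
drive_tool(moves=[93,20,-20,-20,0,0,0,93,30,-35,-10,0,0,0,93,30,-35,0,0,0,0,93,30,-35,0,0,0,0,93,20,-25,0,0,0,0,93,0,0,0,0,0,0])

```text
t: 30.8
tool_pos: [0.4077, -0.2134, 0.3729]
orientation: [-2.222, -2.219, -0.0]
force: [1.4, -0.0, -0.2]
opening: 0.093
gripper_force: 0.0
```

```bash
python3 -c "
from h import *
grab('scene','s2.png'); c=grab('top');C=cloud(c)
for n,x,y,r in(('amber',.648,.059,.02),('blood',.629,-.0215,.02),('bottle',.579,.2745,.012),('red',.569,-.396,.01),('yel',.5597,-.3458,.01),('blue',.5505,-.2965,.01)):
    m=(np.hypot(C[...,0]-x,C[...,1]-y)<r);print(n,np.percentile(C[m][:,2],[10,50,90]).round(4))
"
```

```text
amber [0.0151 0.0184 0.0215]
blood [0.0157 0.0186 0.0215]
bottle [0.097  0.0994 0.103 ]Traceback (most recent call last):
  File "<string>", line 5, in <module>
    m=(np.hypot(C[...,0]-x,C[...,1]-y)<r);print(n,np.percentile(C[m][:,2],[10,50,90]).round(4))
                                                  ~~~~~~~~~~~~~^^^^^^^^^^^^^^^^^^^^^^
    return _quantile_unchecked(
        a, q, axis, out, overwrite_input, method, keepdims, weights)
    return _ureduce(a,
                    func=_quantile_ureduce_func,
    ...<5 lines>...
                    overwrite_input=overwrite_input,
                    method=method)
    r = func(a, **kwargs)
    result = _quantile(arr,
                       quantiles=q,
    ...<2 lines>...
                       out=out,
                       weights=wgt)
    slices_having_nans = np.isnan(arr[-1, ...])
                                  ~~~^^^^^^^^^
IndexError: index -1 is out of bounds for axis 0 with size 0
```

View pics/s2.png

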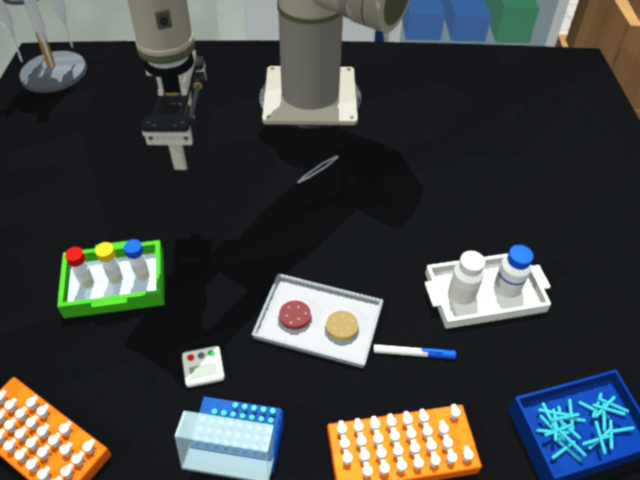

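The scene view shows the red (76,256), yellow (105,252) and blue (133,247) tubes upright in the box. Both plates lie flat in the tray at (295,315) and (342,325), and both bottles are upright in the white tray. The arm is clear of everything, so I'm handing in.

```bash
python3 -c "
from plant import robot
print(robot.close_job())"
```

```text
the job is handed in; nothing more can be done
None
```

The job is handed in, with no verdict returned: in the last camera view the red and yellow tubes stand in the green box, both plates lie flat in the steel tray, the white-capped bottle is upright in its tray, and the blue-capped tube and bottle are still in place.

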